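# Empty the tipping parts hopper into the red bin

## Task

Empty the small blue tipping hopper on the bench into the red bin: slide the bin under the hopper's spout, swing the yellow lid right back until it clicks past its detent, and only then tip the hopper over with its red-knobbed lever so that all three plates drop into the bin. Then let the hopper come back level with the lid still fully open, and leave the bin standing on the bench; do not knock or shift the mug, spray can, short upright tube or flux tin.

Things in the scene. Friction and masses are not known exactly. Their poses are not given: they have to be found in the camera images.
- stand: Grey steel stand, fixed. Origin on the bench straight below the hopper's pivot; x points backwards, the hopper pours towards -x; z up. Foot plate 65x124x8 mm covers x = +42 to +107 mm. Posts 8 mm thick at y = +-47, x = +45 to +79, carry arms at z = 137 to 163 reaching forward to x = -13. In front of the foot the space under the hopper is open, 125 mm high.
- bin_place (a point): Good place for the bin's origin: on the bench, 65 mm in front (-x) of the stand's origin, with the bin's length along the stand's x and its low front away from the foot. About 15 mm off either way is still fine.
- pivot (a point): Pivot of the hopper, 150 mm above the bench; axis along the stand's y. Level hopper, measured from here in stand axes: 56 mm wide inside, floor x = -18 to +70 at z = -18, upright rear wall, front wall sloping out and up at 52 degrees to the spout lip at x = -49, z = +22 mm.
- tub (a joint): Tip angle of the blue hopper (rad): 0 level, grows as its top tips towards the stand's -x, stop at 1.90. Spring and damper bring it back level in a few seconds when let go; holding it over takes 5 to 12 N at the knob. Tipped fully, its lip is 54 mm below and 5 mm in front of the pivot; the plates slide out forwards and need about 1 s beyond 1.7 rad.
- lever_knob (a point): Middle of the red knob bar (16 mm thick, 46 mm long along the stand's y, free end to -y) on the hopper's lever. At level it is x = +69, y = -85, z = +58 mm from the pivot; radius 90 mm about the pivot axis. At tip angle a it stands 40 degrees + a from the stand's +x towards up: push it from behind (+x side), over the top and down to the front.
- lid (a joint): Opening angle of the yellow lid (rad): 0 shut, grows as it swings up and back; fully back at 2.05. A spring detent has to be pushed past between about 1.5 and 1.93 (3 to 6 N on the lid); past it the lid stays open even when the hopper is tipped, short of it the lid falls shut.
- lid_bar (a point): Middle of the lid's steel pull bar (10 mm thick, 48 mm long along the stand's y), on two thin stems. With the lid shut it is 150 mm in front of (-x) and 28 mm above the lid hinge, clear ahead of the lid's front edge. The lid is 66 mm wide, 3 mm thick and reaches 136 mm from its hinge. About 4 N lifts it.
- lid_hinge (a point): Hinge of the lid at the hopper's rear rim, axis along the stand's y; at level 73 mm behind (+x) and 26 mm above the pivot.
- bin_red: Loose red open parts bin, 150 (x) x 104 (y) x 70 mm, 0.36 kg, thin walls; origin in the middle of its underside. The scooped low front (34 mm high) is at its -x end, the 70 mm high rear wall at +x. Inside about 136 x 96 mm, floor 2 mm; the few pins seen in it are fixed there.
- plate_0: Loose milled metal plate 44 x 80 x 8 mm, 60 g, one of three lying stacked in the closed hopper, hidden by the lid; origin in the middle of its underside.
- plate_1: Second plate, same size.
- plate_2: Third plate, same size.
- mug: Bystander: blue-grey mug, 80 x 111 x 92 mm; origin under its middle.
- spray_can: Bystander: orange-capped spray can, 65 mm across, 209 mm tall; origin under its middle.
- headtube: Bystander: white steel tube standing on end, 49 mm across, 110 mm tall; origin under its middle.
- flux_tin: Bystander: round green tin with a cream lid, 75 mm across, 48 mm tall; origin under its middle.

How it is judged:
By the outcome, as a careful person would: the job done as asked, in the order asked, and still so for the second after the job is handed in, with the robot touching nothing.
It also fails if it takes over 72 s, if anything falls off the work surface, if the arm or the gripper's body presses on something with over 40 N, if the wrist force passes 120 N, or if a joint passes its speed limit or range.

## Robot

A 7-joint arm with a two-finger parallel gripper is mounted at the origin on a cart in front of the work surface, level with it; the furniture and walls round the work are solid. World frame = base frame: x ahead of the robot, y to its left, z up, the work surface at z = 0. Lengths are in m, angles in rad, forces in N, time in s.
With the tool pointing down it reaches from about 0.375 to 0.925 m from the base axis. Payload 3.1 kg.
Tool frame: the origin (TCP) lies between the finger pads; the fingertips stand 19 mm ahead of it and the grasp point (between the pads) is the TCP; z points along the fingers, y is the line along which they close (so a half turn about z gives the same grasp; the last joint's range is limited). The gripper opens to 85 mm and grips with 20 to 120 N. Pads are 22 mm wide; open, the fingers measure 114 mm over their backs; the gripper's body (76 mm by 85 mm) begins 54 mm behind the grasp point. The pads swing forward as they close: fully open they stand 13 mm farther back than shut.
Start: joints at [-1.346, 0.383, 0.044, 1.598, -0.018, 1.161, -0.05], TCP at [0.206, 0.616, 0.25] pointing down, gripper open.
Joint ranges: [-2.61, 2.61], [-0.41, 2.15], [-1.48, 1.57], [0, 2.5], [-1.57, 4.71], [0.05, 1.97], [-2.85, 2.85]. Speed limits (rad/s): [2.79, 2.79, 3.14, 3.14, 3.14, 3.14, 3.14].

## Interface

Orientations are given as a unit quaternion [x, y, z, w].
In Python, from bench import move_ptp, movel, move_j, move_gripper, pause, inverse_kinematics, read_camera, camera_params, MotionError, sign_off, look_for, tip_of, read_time_s, read_qpos, read_joint_vel, read_effort, read_eef_pos, read_tcp_rot, read_ft_force, read_ft_torque, read_finger_gap, read_grasp_force gives the robot as it stands. Calls block until the motion is done:
- move_ptp(position, orientation): joint-space move of the TCP to a pose.
- movel(position, orientation=None, speed=0.15): straight line of the TCP; orientation=None keeps the orientation; speed is the mean speed in m/s.
- move_j(angles): joint-space move.
- move_gripper(opening, effort=None): finger opening in m; effort is the grip in N (None keeps the last); returns when the fingers have stopped.
- pause(seconds).
- inverse_kinematics(position, orientation): joint angles nearest the present ones, or None.
- read_camera(name): name is "scene" or "top"; returns the picture (400x640x3 uint8, red, green, blue); there is no depth.
- camera_params(name): a dict with "K" (3x3 intrinsics, pixels), "camera_from_world" (4x4, takes a point from world to camera coordinates). Camera axes: x right, y down, z forward; pixel columns grow to the right and rows downward; lengths in m; the calibration is good to about 2 mm. A picture is of the moment at which its call begins. camera_params takes no time and is no camera call.
A pose or a line that the arm cannot do raises MotionError and nothing moves.
- sign_off(): hands the job in; it is judged then, once.
Trained networks look in the newest picture that a camera, given by its name, has taken for a name from the list of things; names that differ only in an ending like _2 or _b are one class to them, and where a whole thing is asked for, a point or a joint stands for the part that bears it (a point fixed in the world has none). Each returns a list of dicts, best first, with "confidence" (0 to 1); they miss things now and then, are a little off and sometimes report something else, mostly with a low value. They report only what shows in the picture. A call takes as long as a camera call.
- look_for(camera, name): "at" ([column, row] in pixels, amid what is visible of it).
- tip_of(camera, name): "at" ([column, row] in pixels: a listed point, or the origin of a listed thing).
Readings, each from a call of its own:
- read_time_s(): time.
- read_qpos(): joint angles.
- read_joint_vel(): joint speeds.
- read_effort(): joint torques, N m.
- read_eef_pos(): TCP position.
- read_tcp_rot(): TCP orientation.
- read_ft_force(): force on the tool from outside, world axes, zero at the start.
- read_ft_torque(): the same for the moment, N m.
- read_finger_gap(): finger opening in m.
- read_grasp_force(): force on a finger pad.
Only numpy, scipy, OpenCV 4.12 (cv2) and the standard library are available. Lean on these libraries where they do the work, as an engineer would, in place of code of your own. Each camera call takes 0.05 s, during which the arm holds its last target. There are 200 camera calls.

## Working session

There is one attempt and no reset: what is moved stays moved. The work goes in short steps, each a Python script; the robot and the scene stay as the last script left them, time stands still between calls to the robot, and variables do not carry over. Pictures are saved under pics/ and viewed, at most 10 in all, crops included, and the job is handed in when it is done.

```bash
mkdir -p pics; ls; python3 - <<'E'
from bench import *
import cv2,numpy as np
for c in("scene","top"):
    im=read_camera(c); cv2.imwrite(f"pics/{c}0.png",im[:,:,::-1])
    p=camera_params(c); print(c,np.round(p["K"],1).tolist(),np.round(p["camera_from_world"],4).tolist())
    for n in["stand","bin_place","pivot","lever_knob","lid_bar","lid_hinge","bin_red","mug","spray_can","headtube","flux_tin"]:
        r=tip_of(c,n); print(n,[(np.round(d["at"]).tolist(),round(d["confidence"],2)) for d in r[:2]])
print(read_time_s())
E
```

```text
pics
scene [[426.1, 0.0, 312.6], [0.0, 426.1, 194.3], [0.0, 0.0, 1.0]] [[0.7937, -0.6082, 0.0096, -0.3089], [-0.3301, -0.4439, -0.8331, 0.4101], [0.5109, 0.6581, -0.5531, 0.5512], [0.0, 0.0, 0.0, 1.0]]
stand [([323.0, 262.0], 0.88)]
bin_place []
pivot [([322.0, 206.0], 0.81), ([306.0, 201.0], 0.66)]
lever_knob [([374.0, 174.0], 0.93)]
lid_bar [([303.0, 200.0], 0.69)]
lid_hinge [([340.0, 180.0], 0.86), ([321.0, 263.0], 0.23)]
bin_red [([256.0, 275.0], 0.69)]
mug [([305.0, 198.0], 0.84)]
spray_can [([265.0, 202.0], 0.61)]
headtube [([203.0, 227.0], 0.63), ([374.0, 176.0], 0.41)]
flux_tin [([424.0, 273.0], 0.69)]
top [[406.8, 0.0, 317.6], [0.0, 406.8, 199.7], [0.0, 0.0, 1.0]] [[0.0042, -1.0, 0.0033, 0.2384], [-0.987, -0.0046, -0.1604, 0.569], [0.1604, -0.0026, -0.9871, 0.9399], [0.0, 0.0, 0.0, 1.0]]
stand [([342.0, 211.0], 0.7)]
bin_place [([360.0, 230.0], 0.32), ([317.0, 264.0], 0.19)]
pivot [([347.0, 199.0], 0.8)]
lever_knob [([372.0, 148.0], 0.91)]
lid_bar [([362.0, 232.0], 0.57)]
lid_hinge [([327.0, 163.0], 0.88)]
bin_red [([318.0, 266.0], 0.76)]
mug [([261.0, 164.0], 0.76)]
spray_can [([233.0, 201.0], 0.69)]
headtube [([230.0, 272.0], 0.85), ([341.0, 210.0], 0.29)]
flux_tin [([404.0, 154.0], 0.85)]
1.2
```

View pics/scene0.png

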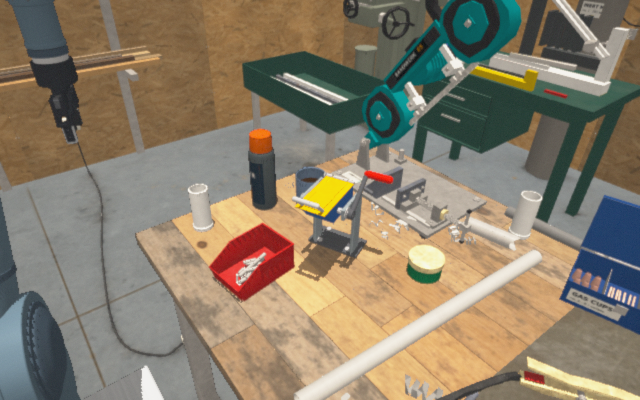

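View pics/top0.png

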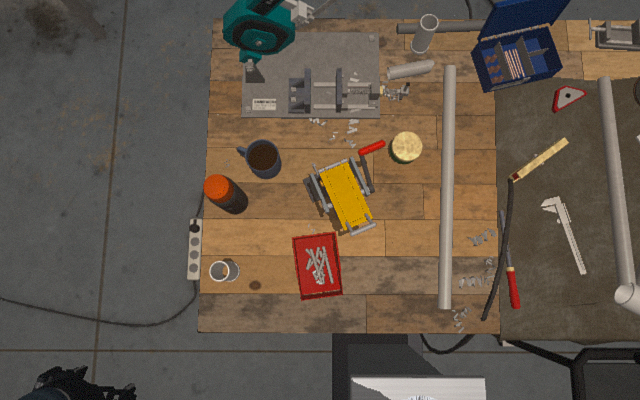

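```bash
cat > h.py <<'E'
from bench import *
import cv2,numpy as np
from scipy.optimize import least_squares
from scipy.spatial.transform import Rotation as R
P={c:camera_params(c) for c in("scene","top")}
def proj(c,X):
    T=np.array(P[c]["camera_from_world"]);K=np.array(P[c]["K"])
    q=K@(T[:3,:3]@np.array(X)+T[:3,3]);return q[:2]/q[2]
def tri(a,b):
    return least_squares(lambda X:np.r_[proj("scene",X)-a,proj("top",X)-b],[.6,.1,.1])
def onz(c,a,z):
    return least_squares(lambda X:proj(c,[*X,z])-a,[.6,.1]).x
E
python3 - <<'E'
from h import *
D=dict(stand=([323,262],[342,211]),pivot=([322,206],[347,199]),knob=([374,174],[372,148]),bar=([303,200],[362,232]),hinge=([340,180],[327,163]),bin=([256,275],[318,266]),mug=([305,198],[261,164]),can=([265,202],[233,201]),tube=([203,227],[230,272]),tin=([424,273],[404,154]))
for k,(a,b) in D.items():
    r=tri(a,b);print(k,r.x.round(3),round(r.cost,1),"z0:",onz("scene",a,0).round(3),onz("top",b,0).round(3))
# joint fit of stand
L=dict(stand=[0,0,0],pivot=[0,0,.15],knob=[.069,-.085,.208],bar=[.073-.150,0,.15+.026+.028],hinge=[.073,0,.176])
def W(p,l):c,s=np.cos(p[2]),np.sin(p[2]);return[p[0]+c*l[0]-s*l[1],p[1]+s*l[0]+c*l[1],l[2]]
f=lambda p:np.concatenate([np.r_[proj("scene",W(p,L[k]))-D[k][0],proj("top",W(p,L[k]))-D[k][1]] for k in L])
for y in(0,-.7,.7,1.5,-1.5,3):
    r=least_squares(f,[.6,.15,y],loss="soft_l1");print(r.x.round(4),r.cost,f(r.x).round(0).reshape(-1,4).tolist())
E
```

```text
stand [ 0.55   0.177 -0.002] 2.0 z0: [0.552 0.174] [0.547 0.179]
pivot [0.551 0.179 0.151] 1.0 z0: [0.685 0.345] [0.577 0.166]
knob [0.645 0.132 0.215] 1.9 z0: [0.912 0.382] [0.712 0.1  ]
bar [0.478 0.152 0.209] 1.0 z0: [0.661 0.398] [0.494 0.129]
hinge [0.63  0.221 0.162] 0.2 z0: [0.808 0.416] [0.671 0.217]
bin [ 0.413  0.237 -0.008] 2.2 z0: [0.412 0.229] [0.409 0.239]
mug [0.662 0.386 0.013] 0.9 z0: [0.671 0.402] [0.668 0.387]
can [ 0.573  0.454 -0.002] 0.8 z0: [0.574 0.451] [0.571 0.455]
tube [ 0.395  0.456 -0.005] 0.3 z0: [0.394 0.45 ] [0.394 0.456]
tin [0.699 0.016 0.002] 2.8 z0: [0.705 0.016] [0.696 0.018]
[0.5517 0.1811 0.4   ] 20.345216840481886 [[-2.0, -2.0, -1.0, -2.0], [1.0, -1.0, -2.0, 0.0], [3.0, 3.0, -0.0, 1.0], [0.0, 2.0, 0.0, -2.0], [-1.0, -2.0, 6.0, 3.0]]
[0.5517 0.1811 0.4   ] 20.345216840482674 [[-2.0, -2.0, -1.0, -2.0], [1.0, -1.0, -2.0, 0.0], [3.0, 3.0, -0.0, 1.0], [0.0, 2.0, 0.0, -2.0], [-1.0, -2.0, 6.0, 3.0]]
[0.5517 0.1811 0.4   ] 20.34521684048181 [[-2.0, -2.0, -1.0, -2.0], [1.0, -1.0, -2.0, 0.0], [3.0, 3.0, -0.0, 1.0], [0.0, 2.0, 0.0, -2.0], [-1.0, -2.0, 6.0, 3.0]]
[0.5517 0.1811 0.4   ] 20.34521684048177 [[-2.0, -2.0, -1.0, -2.0], [1.0, -1.0, -2.0, 0.0], [3.0, 3.0, -0.0, 1.0], [0.0, 2.0, 0.0, -2.0], [-1.0, -2.0, 6.0, 3.0]]
[0.5517 0.1811 0.4   ] 20.345216840481896 [[-2.0, -2.0, -1.0, -2.0], [1.0, -1.0, -2.0, 0.0], [3.0, 3.0, -0.0, 1.0], [0.0, 2.0, 0.0, -2.0], [-1.0, -2.0, 6.0, 3.0]]
[0.5517 0.1811 0.4   ] 20.34521684048179 [[-2.0, -2.0, -1.0, -2.0], [1.0, -1.0, -2.0, 0.0], [3.0, 3.0, -0.0, 1.0], [0.0, 2.0, 0.0, -2.0], [-1.0, -2.0, 6.0, 3.0]]
```

The scene shows the hopper mid-bench with its lid shut: bar at about (303,200), knob at (374,174). The red bin is at (253,262), with its low front facing the robot. In the top view the bin corners are about (292,237), (336,233), (342,297) and (302,300). The bystanders are clear of the planned paths.

```bash
cat >> h.py <<'E'
S=np.array([.552,.180]);YAW=.41
def ori(yaw,p=0,flip=1):
    z=np.array([np.sin(p),0,-np.cos(p)]);y=flip*np.array([np.cos(p),0,np.sin(p)])
    return (R.from_euler("z",yaw)*R.from_matrix(np.c_[np.cross(y,z),y,z])).as_quat()
def st(x,y,z,o=None,yaw=None):
    o=S if o is None else o;yaw=YAW if yaw is None else yaw
    c,s=np.cos(yaw),np.sin(yaw);return np.array([o[0]+c*x-s*y,o[1]+s*x+c*y,z])
E
python3 - <<'E'
from h import *
L=[[75,52,70],[75,-52,70],[-75,-52,34],[-75,52,34]]
T=[[292,237],[336,233],[342,297],[302,300]];C=[[262,226],[293,245],[238,297],[212,266]]
f=lambda p:np.concatenate([np.r_[proj("top",st(*(np.array(l)/1e3),p[:2],p[2]))-t,proj("scene",st(*(np.array(l)/1e3),p[:2],p[2]))-c] for l,t,c in zip(L,T,C)])
r=least_squares(f,[.41,.235,0],loss="soft_l1");print(r.x.round(3),r.cost,f(r.x).round(0).reshape(-1,4).tolist())
b=r.x
print("q",read_qpos())
for fl in(1,-1):
  for p in(0,.2,.4):
    for n,X,y in[("bin",st(-.075,0,.036,b[:2],b[2]),b[2]),("binup",st(-.075,0,.15,b[:2],b[2]),b[2]),("place",st(-.14,0,.036),YAW),("bar",st(-.077,0,.21),YAW),("bar2",st(.167,0,.30),YAW),("bar3",st(.167,0,.36),YAW),("knob",st(.069,-.093,.21),YAW),("knob2",st(-.077,-.093,.196),YAW)]:
        q=inverse_kinematics(X,ori(y,p,fl));print(fl,p,n,None if q is None else np.round(q,2).tolist())
E
```

```text
[0.407 0.237 0.127] 16.185373585850755 [[1.0, 0.0, 0.0, -4.0], [1.0, -1.0, 1.0, -1.0], [3.0, -1.0, -1.0, -3.0], [-1.0, 2.0, -5.0, 1.0]]
q [-1.34581446  0.38290403  0.04387445  1.59788025 -0.01791598  1.16117211
 -0.04988745]
1 0 bin [-1.03, 0.29, 0.35, 2.33, -0.19, 0.55, -0.4]
1 0 binup [-1.09, 0.03, 0.4, 2.27, -0.02, 0.84, -0.55]
1 0 place [-0.77, 0.36, 0.43, 2.24, -0.27, 0.58, 0.28]
1 0 bar [-0.86, 0.16, 0.52, 2.01, -0.09, 1.0, 0.12]
1 0 bar2 [-0.7, 0.58, 0.49, 1.28, -0.27, 1.35, 0.19]
1 0 bar3 [-0.7, 0.55, 0.5, 1.2, -0.26, 1.45, 0.18]
1 0 knob [-0.71, 0.5, 0.62, 1.62, -0.32, 1.12, 0.41]
1 0 knob2 [-0.76, 0.23, 0.63, 1.98, -0.16, 0.98, 0.36]
1 0.2 bin [-1.14, 0.23, 0.36, 2.44, 0.13, 0.33, -0.79]
1 0.2 binup [-1.14, -0.07, 0.34, 2.38, 0.24, 0.69, -0.85]
1 0.2 place [-0.8, 0.29, 0.46, 2.38, -0.42, 0.33, 0.43]
1 0.2 bar [-0.92, 0.03, 0.55, 2.14, -0.03, 0.78, 0.06]
1 0.2 bar2 [-0.8, 0.47, 0.57, 1.47, -0.3, 1.08, 0.22]
1 0.2 bar3 [-0.79, 0.43, 0.57, 1.39, -0.27, 1.19, 0.2]
1 0.2 knob [-0.75, 0.4, 0.64, 1.78, -0.37, 0.87, 0.46]
1 0.2 knob2 [-0.86, 0.11, 0.73, 2.12, -0.18, 0.76, 0.39]
1 0
[... 1016 characters left out ...]
-1 0.2 bar [-1.78, 0.23, 1.56, 2.16, -0.36, 0.81, -2.75]
-1 0.2 bar2 [-1.19, 0.83, 1.37, 1.49, -0.93, 1.31, -2.53]
-1 0.2 bar3 [-1.18, 0.77, 1.37, 1.41, -0.85, 1.38, -2.58]
-1 0.2 knob [-1.16, 0.8, 1.37, 1.79, -0.99, 1.15, -2.24]
-1 0.2 knob2 [-1.4, 0.36, 1.43, 2.13, -0.59, 0.85, -2.37]
-1 0.4 bin None
-1 0.4 binup [-1.0, -0.13, 0.08, 2.48, 0.56, 0.57, 1.91]
-1 0.4 place [-0.59, 0.24, 0.24, 2.49, -1.34, 0.07, -1.78]
-1 0.4 bar [-1.71, -0.39, 1.2, 2.29, 0.64, 0.67, 2.65]
-1 0.4 bar2 [-1.3, 0.73, 1.38, 1.66, -0.99, 1.05, -2.45]
-1 0.4 bar3 [-1.3, 0.64, 1.38, 1.59, -0.86, 1.1, -2.54]
-1 0.4 knob [-1.23, 0.7, 1.38, 1.94, -1.13, 0.93, -2.1]
-1 0.4 knob2 [-0.61, 0.0, 0.48, 2.24, -0.22, 0.52, -2.7]
```

```bash
python3 - <<'E'
from h import *
b=[.409,.236];yb=.127
move_gripper(.045,30)
move_ptp(st(-.075,0,.15,b,yb),ori(yb,.1)); 
movel(st(-.075,0,.036,b,yb),ori(yb,.1),.12); print("f",read_ft_force().round(1) if hasattr(read_ft_force(),"round") else read_ft_force())
move_gripper(0,30); print("gap",read_finger_gap(),read_grasp_force(),read_ft_force())
print(read_time_s())
im=read_camera("scene");cv2.imwrite("pics/s1.png",cv2.resize(im[150:330,160:400,::-1],None,fx=3,fy=3))
E
```

```text
f [-0.2  0.1  0.2]
gap 0.0022310071461551944 30.11529464274645 [-1.02894817 -1.28064377  5.18349386]
4.7833
```

View pics/s1.png

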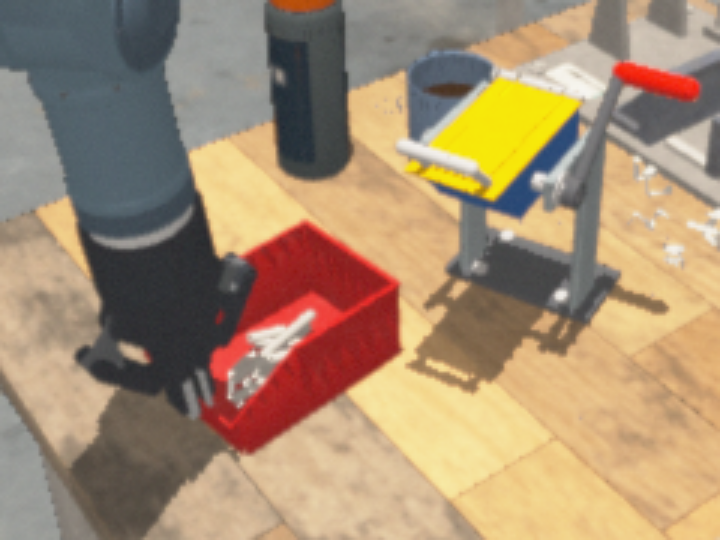

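The fingers hold the bin's front wall (gap 2.2 mm, around (200,390) in the crop). Next I slide the bin under the spout.

```bash
python3 - <<'E'
from h import *
movel(st(-.14,0,.0365),ori(YAW,.1),.08); print(read_ft_force(),read_finger_gap())
move_gripper(.04); 
movel(st(-.155,0,.16),ori(YAW,.1),.15)
print(read_time_s())
for c in("scene","top"):
    im=read_camera(c);print(c,tip_of(c,"bin_red")[:1])
    if c=="top":cv2.imwrite("pics/t1.png",cv2.resize(im[120:320,180:420,::-1],None,fx=3,fy=3))
print([proj(c,st(-.065,0,0)).round() for c in P])
E
```

```text
[-0.82405666  1.63160411  4.45857776] 0.002494476061444966
8.1083
scene [{'at': [306.6, 280.1], 'confidence': 0.77}]
top [{'at': [347.6, 233.3], 'confidence': 0.77}]
[array([307., 279.]), array([352., 233.])]
```

View pics/t1.png

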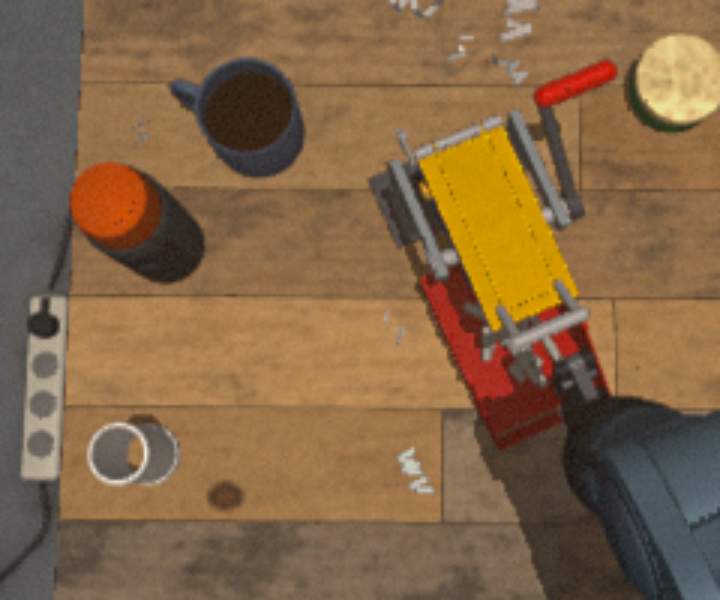

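```bash
python3 - <<'E'
from h import *
def stf(c,px,z):
    w=onz(c,px,z)-S;return (R.from_euler("z",-YAW).as_matrix()[:2,:2]@w*1e3).round(1)
u=lambda x,y:[180+x/3,120+y/3]
print("front-left base",stf("top",u(500,450),0),"rim left mid?",stf("top",u(420,285),.07))
print("bar",stf("top",u(510,345),.204),stf("top",u(588,312),.204),"knob",stf("top",u(544,98),.208),stf("top",u(611,70),.208))
print("hinge lid corners",stf("top",u(420,158),.179),stf("top",u(500,128),.179),"front",stf("top",u(497,325),.179),stf("top",u(578,293),.179))
print("binorig",stf("top",[347.6,233.3],0),stf("scene",[306.6,280.1],0))
E
```

```text
front-left base [-144.1   49.8] rim left mid? [-0.4 60.3]
bar [-75.9  28.8] [-76.3 -28.2] knob [ 69.4 -61. ] [  69.4 -111.6]
hinge lid corners [70.3 30.9] [ 67.9 -29.7] front [-58.9  28.8] [-60.7 -31.7]
binorig [-62.3  11. ] [-69.   -1.2]
```

The stand pose agrees to about 2 mm (bar at −76, knob at +69), and the bin is within about 5 mm laterally. Next is the lid.

```bash
cat >> h.py <<'E'
def bar(th,dz=.005,dx=0):
    a=np.arctan2(28,-150)-th;return st(.073+.1526*np.cos(a)+dx,0,.176+.1526*np.sin(a)+dz)
E
python3 - <<'E'
from h import *
o=ori(YAW)
move_gripper(.03,20)
x=bar(0,.08); move_ptp(x,o); movel(bar(0),o,.1)
move_gripper(0,20); print("gap",read_finger_gap(),read_ft_force())
for th in np.arange(.15,1.06,.15): movel(bar(th),o,.12)
print("f",read_ft_force(),read_finger_gap(),read_time_s())
im=read_camera("scene");cv2.imwrite("pics/s2.png",cv2.resize(im[80:300,200:440,::-1],None,fx=3,fy=2.7))
E
```

```text
gap 0.008844320390587438 [ 3.79482721  1.84316601 -1.91426656]
f [-2.18168462 -0.81714057  5.33577843] 0.009437384505006788 12.8083
```

View pics/s2.png

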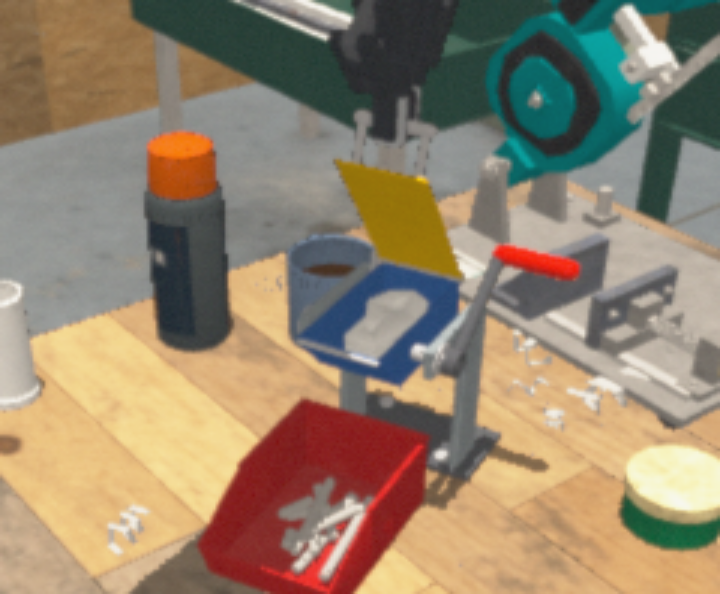

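The lid is at about 60° and held between the pads. I continue past the detent, watching the force.

```bash
python3 - <<'E'
from h import *
o=ori(YAW)
for th in [1.2,1.35,1.5,1.65,1.8,1.9,1.97,2.02,2.05]:
    movel(bar(th),o,.12);f=np.array(read_ft_force());print(th,f.round(1),round(read_finger_gap(),4))
    if np.linalg.norm(f)>30:break
move_gripper(.02)
p=np.array(read_eef_pos());d=st(1,0,0)-st(0,0,0)
for k in range(1,9):   # push against stop with front finger
    movel(p+d*.002*k,o,.05);f=np.array(read_ft_force());print(k,f.round(1))
    if np.linalg.norm(f)>8:break
movel(np.array(read_eef_pos())-d*.002,o,.05)
movel(np.array(read_eef_pos())+[0,0,.08],o,.15)
print(read_time_s())
im=read_camera("scene");cv2.imwrite("pics/s3.png",cv2.resize(im[80:300,200:440,::-1],None,fx=3,fy=2.7))
for c in P:
    if c=="top":read_camera(c)
    print(c,tip_of(c,"lid_bar")[:1],[proj(c,bar(t,0)).round() for t in(1.9,2.05)])
E
```

```text
1.2 [-1.3 -0.2  4.6] 0.0093
1.35 [-1.2 -0.4  4.4] 0.009
1.5 [-1.   0.1  3.7] 0.009
1.65 [-1.1  0.2  2.6] 0.0087
1.8 [1.3 1.5 1.4] 0.0091
1.9 [2.  0.2 2. ] 0.009
1.97 [1.2 0.6 1.6] 0.0089
2.02 [2.5 0.4 2.3] 0.0093
2.05 [1.8 0.5 2.6] 0.0089
1 [-0.9 -0.5 -0.1]
2 [-0.2 -0.3  0. ]
3 [-0.2 -0.   0.7]
4 [0.3 0.9 0.5]
5 [-3.2  0.2 -0. ]
6 [-5.9 -2.6 -0. ]
7 [-9.4 -2.9  0.8]
18.5667
scene [{'at': [360.1, 106.2], 'confidence': 0.93}] [array([358., 108.]), array([361., 111.])]
top [{'at': [312.7, 107.4], 'confidence': 0.77}] [array([319., 112.]), array([315., 106.])]
```

View pics/s3.png

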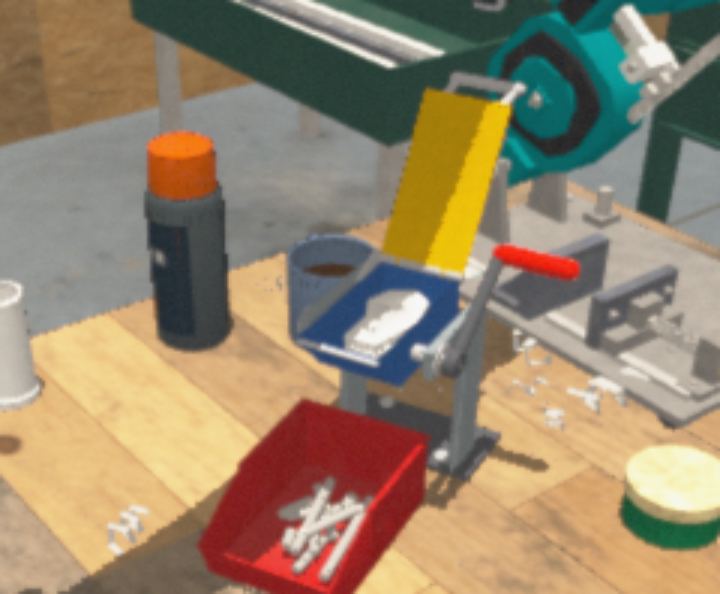

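The lid is fully back (bar at (360,106), which matches θ≈2.05) and stays there after release. The plates are visible in the hopper and the bin is under the spout. Next I tip the lever with the fingers caging the knob.

```bash
cat >> h.py <<'E'
def ori2(p,r=.15):
    return (R.from_euler("z",YAW)*R.from_euler("y",-p)*R.from_euler("x",r)*R.from_quat(ori(0))).as_quat()
def knob(a):
    t=np.radians(40)+a;return st(.09*np.cos(t),-.093,.15+.09*np.sin(t)),ori2(.5*a/1.88)
E
python3 - <<'E'
from h import *
A=np.linspace(0,1.88,10)
W=[(st(.167,-.14,.38),ori2(0)),(st(.069,-.093,.29),ori2(0))]+[knob(a) for a in A]
qs=[inverse_kinematics(*w) for w in W]; assert all(q is not None for q in qs)
print(np.round(qs[1],2),np.round(qs[-1],2))
movel(*W[0],.2); move_gripper(.03,20); movel(*W[1],.2); movel(*W[2],.12)
move_gripper(.019); print(read_finger_gap(),read_ft_force(),read_time_s())
for a in A[1:5]:
    movel(*knob(a),.12);print(round(a,2),np.round(read_ft_force(),1),round(read_finger_gap(),4))
im=read_camera("scene");cv2.imwrite("pics/s4.png",cv2.resize(im[60:320,200:460,::-1],None,fx=2.3,fy=2.3));print(read_time_s())
E
```

```text
[-0.42  0.41  0.32  1.5  -0.28  1.3   0.37] [-0.48  0.02  0.48  2.26 -0.68  0.56  0.97]
0.01870227953691318 [ 0.09869861 -0.11178574 -0.22564587] 21.8333
0.21 [ 6.4  1.1 -1.6] 0.0189
0.42 [5.9 2.  2.1] 0.0191
0.63 [5.2 2.6 4.9] 0.0189
0.84 [5.  1.4 4.8] 0.019
23.1167
```

View pics/s4.png

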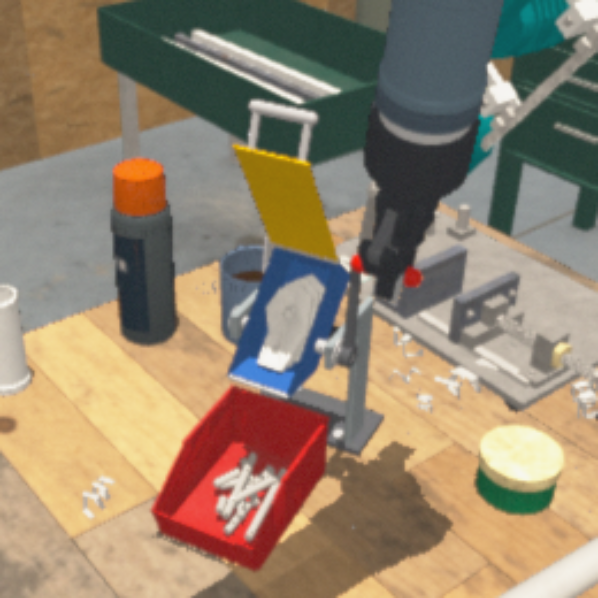

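The hopper is tipping with the lid still back, and the gripper is well clear of the lid. I carry on to full tip, hold, then return.

```bash
python3 - <<'E'
from h import *
A=np.linspace(0,1.88,10)
for a in list(A[5:]):
    movel(*knob(a),.12);f=np.array(read_ft_force());print(round(a,2),f.round(1))
    if np.linalg.norm(f)>40:break
x,o=knob(1.92)
if np.linalg.norm(f)<25: movel(x,o,.05);print(np.round(read_ft_force(),1))
pause(2.5);print(np.round(read_ft_force(),1),read_time_s())
im=read_camera("scene");cv2.imwrite("pics/s5.png",cv2.resize(im[60:320,200:460,::-1],None,fx=2.3,fy=2.3))
E
```

```text
1.04 [ 3.6 -0.2  3.8]
1.25 [ 2.5 -0.3  1.9]
1.46 [ 2.2 -0.3  1.5]
1.67 [ 1.3 -0.4  1.6]
1.88 [3.  0.9 1.2]
[4.  2.1 0.5]
[ 5.   2.4 -0.4] 27.4083
```

View pics/s5.png

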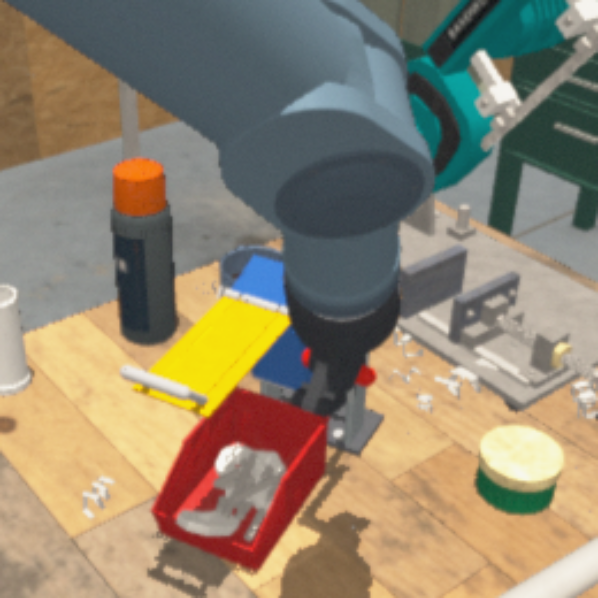

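The plates lie in the bin at about (235,490). I return the lever gently, back off and check.

```bash
python3 - <<'E'
from h import *
pause(.5)
for a in np.linspace(1.7,0,9): movel(*knob(a),.1)
print(np.round(read_ft_force(),1)); pause(.8)
move_gripper(.03)
x,o=knob(0); movel(x+[0,0,.09],o,.12); movel(st(.03,-.25,.38),o,.2)
pause(1.5)
print(np.round(read_ft_force(),1),read_time_s())
im=read_camera("scene");cv2.imwrite("pics/s6.png",cv2.resize(im[60:320,200:460,::-1],None,fx=2.3,fy=2.3))
im=read_camera("top");cv2.imwrite("pics/t6.png",cv2.resize(im[80:320,180:440,::-1],None,fx=2.5,fy=2.5))
for n in("lever_knob","lid_bar","mug","spray_can","headtube","flux_tin"):print(n,[tip_of(c,n)[:1] for c in P])
E
```

```text
[ 4.   2.  -4.3]
[0.2 0.2 0.5] 35.5667
lever_knob [[{'at': [377.2, 177.7], 'confidence': 0.83}], [{'at': [371.0, 148.4], 'confidence': 0.68}]]
lid_bar [[{'at': [361.4, 108.2], 'confidence': 0.86}], [{'at': [315.8, 108.8], 'confidence': 0.63}]]
mug [[{'at': [307.0, 198.7], 'confidence': 0.93}], []]
spray_can [[{'at': [263.7, 199.2], 'confidence': 0.72}], [{'at': [233.4, 203.2], 'confidence': 0.76}]]
headtube [[{'at': [202.4, 227.2], 'confidence': 0.9}], [{'at': [231.3, 274.2], 'confidence': 0.7}]]
flux_tin [[{'at': [425.2, 272.6], 'confidence': 0.89}], [{'at': [402.8, 151.1], 'confidence': 0.87}]]
```

View pics/s6.png

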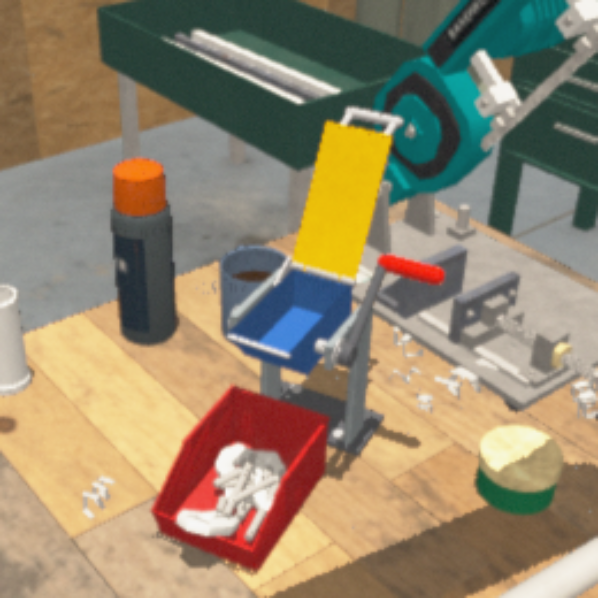

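View pics/t6.png

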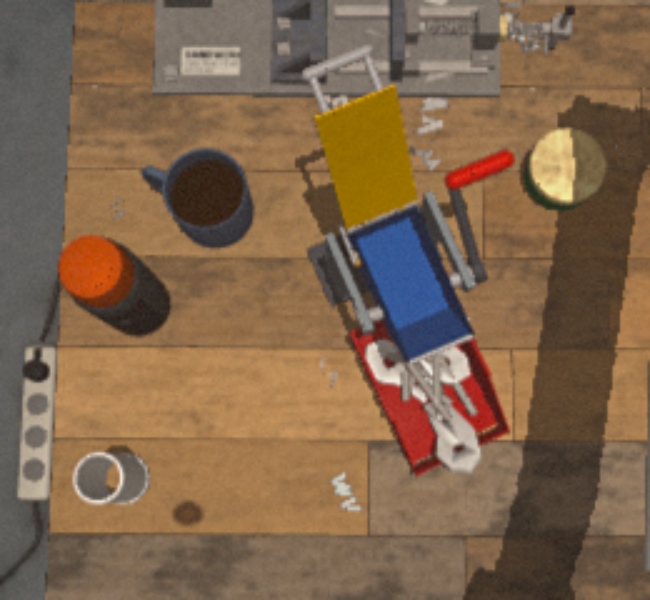

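The hopper is level and empty, the lid is open and the bystanders haven't moved. Three plates are in the bin, one of them near the front rim, so I check its position numerically.

```bash
python3 - <<'E'
from h import *
def loc(w): w=np.array(w);return (R.from_euler("z",-YAW).as_matrix()@np.r_[w[:2]-S,w[2]]*1e3).round(0)
r={}
for c in P:
    read_camera(c);r[c]=tip_of(c,"plate_0");print(c,[(d["at"],round(d["confidence"],2)) for d in r[c]], look_for(c,"plate_0"))
for a in r["scene"]:
    for b in r["top"]:
        t=tri(a["at"],b["at"]);print(a["at"],b["at"],loc(t.x),round(t.cost,1))
u=lambda x,y:[180+x/2.5,80+y/2.5]
for z in(.02,.034,.045):
    print(z,"front end top",[loc([*onz("top",u(*p),z),z]) for p in((460,470),(440,460),(478,455))],"scene",[loc([*onz("scene",[200+x/2.3,60+y/2.3],z),z]) for x,y in((182,520),(210,536))])
print("rim corners",[loc([*onz("top",u(*p),.034),.034]) for p in((418,472),(508,432))])
E
```

```text
scene [([317.3, 265.0], 0.66), ([291.8, 282.1], 0.58), ([304.1, 269.2], 0.41), ([360.5, 108.0], 0.33)] [{'at': [312.2, 265.5], 'confidence': 0.59}, {'at': [300.2, 258.6], 'confidence': 0.5}, {'at': [290.7, 284.2], 'confidence': 0.46}]
top [([353.6, 224.0], 0.61), ([361.0, 251.9], 0.56)] [{'at': [361.2, 256.1], 'confidence': 0.87}, {'at': [334.3, 227.3], 'confidence': 0.59}, {'at': [359.5, 226.1], 'confidence': 0.42}, {'at': [322.9, 138.5], 'confidence': 0.29}]
[317.3, 265.0] [353.6, 224.0] [-47. -11.  29.] 1.6
[317.3, 265.0] [361.0, 251.9] [-99. -18.  71.] 147.3
[291.8, 282.1] [353.6, 224.0] [-65.  12. -11.] 132.9
[291.8, 282.1] [361.0, 251.9] [-118.    4.   35.] 0.2
[304.1, 269.2] [353.6, 224.0] [-56.   1.  21.] 25.4
[304.1, 269.2] [361.0, 251.9] [-108.   -6.   64.] 35.0
[360.5, 108.0] [353.6, 224.0] [-36. -16. 363.] 1306.8
[360.5, 108.0] [361.0, 251.9] [-73. -19. 375.] 2091.3
0.02 front end top [array([-156.,   11.,   20.]), array([-139.,   25.,   20.]), array([-149.,  -11.,   20.])] scene [array([-128.,   29.,   20.]), array([-132.,   -2.,   20.])]
0.034 front end top [array([-155.,   12.,   34.]), array([-139.,   26.,   34.]), array([-149.,  -10.,   34.])] scene [array([-140.,   21.,   34.]), array([-143.,  -10.,   34.])]
0.045 front end top [array([-154.,   13.,   45.]), array([-138.,   27.,   45.]), array([-148.,   -8.,   45.])] scene [array([-148.,   15.,   45.]), array([-152.,  -15.,   45.])]
rim corners [array([-141.,   50.,   34.]), array([-140.,  -45.,   34.])]
```

One plate lies across the low front rim, with its centre well inside (x≈−118) and its end about 12 mm over. I nudge it gently inward with a closed fingertip just above the rim.

```bash
python3 - <<'E'
from h import *
o=ori(YAW)
def loc(w): w=np.array(w);return (R.from_euler("z",-YAW).as_matrix()@np.r_[w[:2]-S,w[2]]*1e3).round(0)
a,b=st(-.195,.005,.15),st(-.195,.005,.058)
print([inverse_kinematics(x,o) is not None for x in(a,b)])
move_gripper(0,20); move_ptp(a,o); movel(b,o,.12)
f0=np.array(read_ft_force())
for x in np.arange(-.185,-.1459,.005):
    movel(st(x,.005,.058),o,.06);f=np.array(read_ft_force())-f0;print(round(x,3),f.round(1))
    if np.linalg.norm(f)>5:break
movel(st(-.195,.005,.07),o,.12);movel(st(-.195,.005,.16),o,.15);move_ptp(st(-.05,-.3,.35),o)
pause(1);print(read_time_s())
r={}
for c in P: read_camera(c);r[c]=tip_of(c,"plate_0");print(c,tip_of(c,"bin_red")[:1],look_for(c,"plate_0"))
for p in r["scene"]:
    for q in r["top"]:
        t=tri(p["at"],q["at"])
        if t.cost<8:print(loc(t.x),round(t.cost,1))
E
```

```text
[True, True]
-0.185 [-0.9 -0.9 -0. ]
-0.18 [-0.2 -1.  -0.2]
-0.175 [-1.6 -0.3 -0.4]
-0.17 [-1.  -0.6  0.3]
-0.165 [ 0.1 -0.5 -0.1]
-0.16 [-1.2 -0.4 -0. ]
-0.155 [-1.  -0.7 -0.2]
-0.15 [-0.9 -0.5 -0.7]
45.2
scene [{'at': [304.6, 279.4], 'confidence': 0.91}] [{'at': [293.0, 279.6], 'confidence': 0.77}, {'at': [304.6, 258.4], 'confidence': 0.64}, {'at': [314.6, 261.2], 'confidence': 0.45}]
top [{'at': [349.0, 233.6], 'confidence': 0.87}] [{'at': [360.5, 248.0], 'confidence': 0.85}, {'at': [359.9, 227.9], 'confidence': 0.7}, {'at': [332.5, 221.1], 'confidence': 0.59}]
[-37. -13.  20.] 0.7
[-95.   6.  26.] 0.0
[-24.  24.   2.] 1.1
```

The plate moved about 20 mm in. All three plate origins are now inside the bin (x = −37, −95 and −24 mm), and the bin did not move. Handing in.

```bash
python3 -c "from bench import *; print(sign_off())"
```

```text
the job is handed in; nothing more can be done
None
```

The job is handed in at about 45 s: the bin is standing under the spout with all three plates inside, the hopper is empty and level, the lid is fully back, and the camera check after the tip found no shift in the mug, can, tube or tin.

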